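Seat the casting flask over the wax tree

ROBOT

A 6-joint arm with a two-finger parallel gripper is mounted at the origin on the work surface. World frame = base frame: x ahead of the robot, y to its left, z up, the work surface at z = 0. Lengths are in m, angles in rad, forces in N, time in s.
With the tool pointing down it reaches from about 0.3 to 0.775 m from the base axis. Payload 14.6 kg.
Tool frame: the origin (TCP) lies midway between the tips of the shut fingers; the grasp point (between the pads) lies 19 mm behind it (ctrl.tcp_to_grasp is the z of the grasp point in the tool frame, in m); z points along the fingers, y is the line along which they close (so a half turn about z gives the same grasp; the last joint's range is limited). The gripper opens to 94 mm and grips with 3 to 60 N. Pads are 16 mm wide; open, the fingers measure 119 mm over their backs; the gripper's body (75 mm by 177 mm) begins 78 mm behind the grasp point.
Start: joints at [-1.178, 0.3, 1.521, -0, 1.321, -0.067], TCP at [0.244, -0.493, 0.205] pointing down, gripper open.
Joint ranges: [-3.03, 3.03], [-0.79, 2.21], [0.23, 2.52], [-1.04, 4.18], [0, 3.07], [-2.55, 2.55]. Speed limits (rad/s): [2.22, 2.22, 2.57, 3.14, 3.14, 3.14].

INTERFACE

Orientations are given as [roll, pitch, yaw] about the fixed x, y, z axes, in that order (R = Rz(yaw) Ry(pitch) Rx(roll)).
In Python, from station import monitor, camera, ctrl gives the robot as it stands.
- The arm moves only by the tool apply_moves, never from a script. Its argument "plan" is one flat list of numbers, 4 for each row, row after row: the shift along the tool's x, y, z in mm, then the turn about the tool's z in rad. In form: [dx, dy, dz, spin, dx, dy, dz, spin, ...]. A call has 1 to 20 rows; each row shifts and turns the commanded pose from where the row before left it, along the tool's axes as they then stand; what a row does not reach is not made up. A row lasts 1/10 s, in which the tool goes at most 50 mm and 8.59 degrees, less where a joint would pass 70% of its speed; a pose out of reach is approached as far as the arm can. A call is refused whole if a number of a shift passes 50 or a number of a turn 0.15, either way. A call with a gripper value outside its range is refused whole. "hand" is the gripper command: -1 is shut, 1 is fully open, values between are in proportion, set as the call begins (left out, the last holds). The fingers move at their own pace and stop on an object; "squeeze" is the grip in N (left out, the last holds). Time passes only in rows, so rows that do not move let the fingers close. It gives the time, the measured TCP pose, the force, the opening and the grip force at its end, in the units of the state.
- monitor.get_obs(): the state, without advancing time (a new reading comes with each control period).
- camera(name): name is "scene" or "top"; returns a dict with "image" (480x640x3 uint8, red, green, blue), "range_z" (480x640 float32, m along the optical axis (not along the pixel's ray), 0 where there is no reading), "mtx" (3x3 intrinsics, pixels), "rvec" (rotation vector, rad) and "tvec" (3), from world to camera coordinates, as OpenCV has them. Camera axes: x right, y down, z forward; pixel columns grow to the right and rows downward; lengths in m; the calibration is good to about 2 mm. A picture is of the moment at which its call begins.
- ctrl.hand_in(): hands the job in; it is judged then, once.
The state is a dict: "time_s": time; "qpos": joint angles; "joint_vel": joint speeds; "tau": joint torques, N m; "ee_pos": TCP position; "eef_rot": TCP orientation; "force": force on the tool from outside, world axes, zero at the start; "moment": the same for the moment, N m; "grip_width": finger opening in m; "grip_force": force on a finger pad.
Only numpy, scipy, OpenCV 4.12 (cv2) and the standard library are available. Lean on these libraries where they do the work, as an engineer would, in place of code of your own. Each camera call takes 0.05 s, during which the arm holds its last target. There are 200 camera calls.

TASK

Get the wax tree ready for investing: take the taller of the two steel flasks, slide it down over the blue wax tree without knocking the wax, and push it fully home on its black sprue base, upright. Lower it all the way by hand rather than letting it drop, leave the base where it stands, and do not disturb the short flask, the mixing bowl or the hammer.

Things in the scene. Friction and masses are not known exactly. Their poses are not given: they have to be found in the camera images.
- flask: The taller casting flask: a plain steel tube open at both ends, 110 mm long, outside diameter 58 mm, wall 3 mm (bore 52 mm), about 0.45 kg. It stands upright on the bench. Origin: centre of its lower end; z runs up along its axis.
- flask_top (a point): Centre of the upper end of the taller flask, 110 mm above its origin.
- short_flask: The short casting flask, same steel tube of 58 mm outside diameter but only 65 mm long: too short to cover the tree. Stands upright on the bench, to be left alone. Origin: centre of its lower end. The two flasks may stand on either side.
- sprue_base: Black hard-rubber sprue base, loose on the bench, 0.38 kg with its tree. Origin: centre of its underside, z up. A round flange, 80 mm across and 8 mm thick, carries a central spigot of 49 mm diameter, straight to 22 mm above the bench, then coned (43 mm across at 26, 14 mm at 34 mm). The flask slides over it, 1.5 mm clear all round, until its lower end rests on the flange 8 mm above this origin.
- wax_tree: The blue wax tree fixed upright in the middle of the sprue base: a 7 mm trunk with nine wax rings in three tiers, all within 19 mm of the axis, from 34 to 105 mm above the bench. Rigid but fragile. Its origin is the same point as the sprue base's origin (centre of the underside).
- tree_top (a point): Point on the tree's axis at the height of the highest ring tips, 105 mm above the base's underside.
- mixing_bowl: Green mixing bowl, 124 mm across the rim, 58 mm high, loose on the bench beyond the work. Origin: centre of its underside.
- hammer: Wooden-handled hammer, 260 mm long, head 88 mm across and 26 mm high, lying on the bench beyond the work, to the left. Origin: under the middle of its length, at bench height; its x axis runs along the handle towards the head.
- scale: Small grey digital scale, fixed, 130 by 170 mm and 27 mm high, with scraps of wax up to 33 mm, on the far right of the bench. Origin: centre of its underside.
Not all that is in view belongs to the job. What is shaped like the flask but orange or red is not meant.

How it is judged:
At the end, for the whole second after the job is handed in: The taller flask stands over the tree, seated on the sprue base: its lower end within 2.5 mm of the flange, its axis within 4 mm and 0.05 rad of the spigot's axis; the base is flat on the bench (within 0.05 rad), within 30 mm of where it stood; the flask is let go and at rest (z of flask in the frame of sprue_base between 0.005 and 0.0105 m and horizontal distance between flask and sprue_base below 0.004 m and angle between the z axis of flask and the z axis of sprue_base, either way round below 0.05 rad and angle between sprue_base's own z axis and vertical below 0.05 rad and height (world z) of sprue_base below 0.005 m and distance of sprue_base from where it was at the start of the episode below 0.03 m and linear speed of flask below 0.02 m/s and contact force between the fingers and flask below 0.1 N); the robot touches nothing.
It fails at once if the wax tree is pressed by anything with more than 3 N (contact force between wax_tree and anything else above 3 N).
It fails at once if the taller flask is dropped: it moves faster than 0.35 m/s out of the fingers (a fall of about 6 mm) (contact force between the fingers and flask below 0.1 N and linear speed of flask above 0.35 m/s).
It fails at once if the short flask is moved by more than 20 mm (distance of short_flask from where it was at the start of the episode above 0.02 m).
It fails at once if the mixing bowl is moved by more than 20 mm (distance of mixing_bowl from where it was at the start of the episode above 0.02 m).
It fails at once if the hammer is moved by more than 20 mm (distance of hammer from where it was at the start of the episode above 0.02 m).
It also fails if it takes over 42 s, if anything falls off the work surface, if the arm or the gripper's body presses on something with over 40 N, if the wrist force passes 120 N, or if a joint passes its speed limit or range.

## Working session

There is one attempt and no reset: what is moved stays moved. The work goes in short steps, Python scripts to look and compute and a tool call to move; the robot and the scene stay as the last step left them, time stands still between calls to the robot, and variables do not carry over. Pictures are saved under pics/ and viewed, at most 10 in all, crops included, and the job is handed in when it is done.

Besides the shell and the picture viewer there is one more tool, called after "Emit:" by a JSON object that holds its "method" and its "body". apply_moves: Moves the arm, as the interface text tells. Its arguments: {"type":"object","properties":{"plan":{"type":"array","items":{"type":"number"}},"hand":{"type":"number"},"squeeze":{"type":"number"}},"required":["plan"]}

```bash
mkdir -p pics; cat > h.py <<'E'
import numpy as np, cv2
from station import monitor, camera, ctrl
def snap(n):
    c=camera(n); c['R']=cv2.Rodrigues(np.array(c['rvec'],float))[0]; c['t']=np.array(c['tvec'],float).ravel(); c['K']=np.array(c['mtx'],float); return c
def cloud(c):
    z=c['range_z'].astype(float); v,u=np.mgrid[:480,:640]; K=c['K']
    P=np.stack([(u-K[0,2])/K[0,0]*z,(v-K[1,2])/K[1,1]*z,z],-1)
    W=(P-c['t'])@c['R']; W[z<=0]=np.nan; return W
def ray(c,u,v,h):
    d=c['R'].T@np.linalg.inv(c['K'])@[u,v,1]; o=-c['R'].T@c['t']; return o+d*(h-o[2])/d[2]
E
python3 - <<'E'
from h import *
for n in('scene','top'):
    c=snap(n); cv2.imwrite(f'pics/{n}0.png',c['image'][...,::-1]); np.savez(f'{n}0.npz',**c)
    print(n,-c['R'].T@c['t'],c['R'][2],c['K'][0,0],(c['range_z']>0).mean())
print(monitor.get_obs(),ctrl.tcp_to_grasp)
E
```

```text
scene [1.03954723 0.70937586 0.81219452] [-0.40955295 -0.65655092 -0.63340924] 508.6996314606225 0.995830078125
top [ 0.3539724  -0.03109361  1.08408511] [ 0.22943206 -0.00441185 -0.97331468] 465.81793824176583 0.9959993489583333
{'time_s': 0.1, 'qpos': array([-1.17756699e+00,  3.00403135e-01,  1.52152197e+00,  3.94649191e-06,
        1.32070872e+00, -6.65864891e-02]), 'joint_vel': array([-0.00109316, -0.00035892, -0.00204909,  0.00081646,  0.00205122,
       -0.00014087]), 'tau': array([ 3.67747216e-04, -5.32645082e+01, -3.53284049e+01,  7.08567468e-02,
        2.35141878e-02, -3.51619030e-05]), 'ee_pos': array([ 0.24399368, -0.49264967,  0.20494862]), 'eef_rot': array([-3.14055404e+00, -7.30910857e-05,  4.59814810e-01]), 'force': array([-0.36398734,  0.67580268,  0.07427682]), 'moment': array([0.01167567, 0.02691257, 0.02178226]), 'grip_force': 0.0, 'grip_width': 0.09438159541623489} -0.0188
```

View pics/scene0.png

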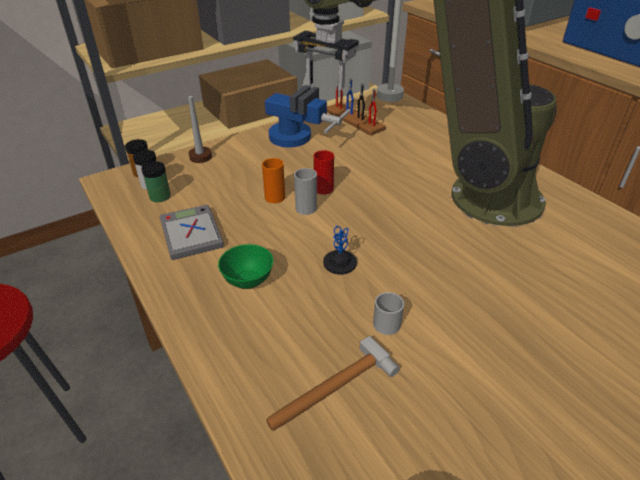

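View pics/top0.png

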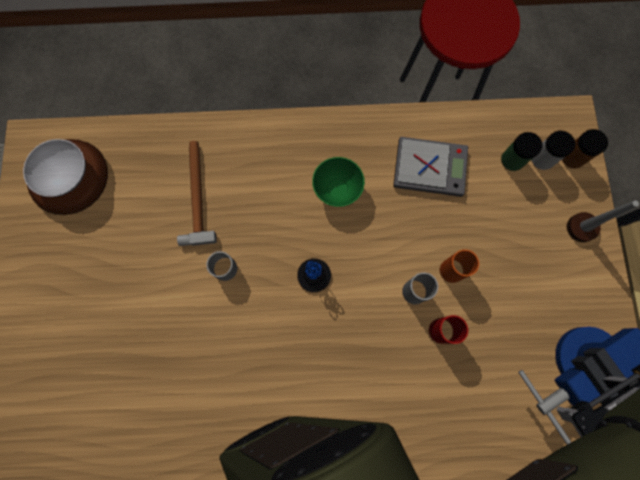

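The scene view shows the tall steel flask at about (306,192), with an orange and a red decoy tube beside it, the base and tree at (340,262), and the short flask at (388,313). In the top view the flask is at (421,289), the orange tube at (460,265), the red at (449,330) and the tree at (314,275).

```bash
cat > m.py <<'E'
from h import *
from scipy.optimize import least_squares
def circ(p):
    f=lambda a:np.hypot(p[:,0]-a[0],p[:,1]-a[1])-a[2]
    r=least_squares(f,[*p.mean(0),.03],loss='soft_l1',f_scale=.002); return r.x.round(4),np.sqrt(np.mean(r.fun**2)).round(4)
def rim(W,m,lo,hi):
    k=m&(W[...,2]>lo)&(W[...,2]<hi); return W[k]
def near(W,x,y,r): return np.hypot(W[...,0]-x,W[...,1]-y)<r
E
python3 - <<'E'
from m import *
D={n:dict(np.load(n+'0.npz')) for n in('scene','top')}
seed={'flask':(421,289),'short':(221,266),'orange':(460,265),'red':(449,330),'tree':(314,275),'bowl':(338,182)}
Ws={n:cloud(D[n]) for n in D}
for o,(u,v) in seed.items():
    p=ray(D['top'],u,v,.05)
    for n,W in Ws.items():
        m=near(W,p[0],p[1],.05)&(W[...,2]>.006)
        q=W[m]; zt=np.percentile(q[:,2],99)
        r=q[q[:,2]>zt-.006]
        print(o,n,p.round(3)[:2],len(q),'top z',zt.round(4),'rimfit',circ(r[:,:2]),'all',circ(q[:,:2]))
# image based: ellipses of masks
for n,c in D.items():
    im=c['image']; hsv=cv2.cvtColor(im,cv2.COLOR_RGB2HSV)
    W=Ws[n]; p=ray(D['top'],314,275,.03)
    blk=(hsv[...,2]<60)&near(W,p[0],p[1],.06)&(W[...,2]<.05)&(W[...,2]>.003)
    q=W[blk&(W[...,2]<.012)]
    print(n,'black',blk.sum(),'flange z',np.median(q[:,2]),circ(cv2.convexHull(q[:,:2].astype(np.float32))[:,0].astype(float)))
    b=(hsv[...,0]>100)&(hsv[...,0]<130)&(hsv[...,1]>120)&near(W,p[0],p[1],.06); q=W[b&(W[...,2]>.03)]
    print(' blue',b.sum(),q.mean(0).round(4),q[:,2].max().round(4),(q.min(0)+q.max(0))/2)
E
```

```text
flask scene [ 0.465 -0.255] 924 top z 0.1118 rimfit (array([ 0.4681, -0.2472,  0.0273]), np.float64(0.0018)) all (array([ 0.468 , -0.2479,  0.0276]), np.float64(0.0018))
flask top [ 0.465 -0.255] 664 top z 0.1131 rimfit (array([ 0.4652, -0.2482,  0.0274]), np.float64(0.001)) all (array([ 0.4646, -0.2472,  0.0274]), np.float64(0.0012))
short scene [0.537 0.189] 1041 top z 0.0677 rimfit (array([0.5418, 0.1912, 0.0275]), np.float64(0.0014)) all (array([0.5421, 0.1914, 0.0275]), np.float64(0.0012))
short top [0.537 0.189] 431 top z 0.068 rimfit (array([0.5387, 0.1903, 0.0275]), np.float64(0.0011)) all (array([0.5381, 0.1897, 0.0274]), np.float64(0.0013))
orange scene [ 0.515 -0.347] 882 top z 0.1119 rimfit (array([ 0.5135, -0.3394,  0.0272]), np.float64(0.0018)) all (array([ 0.5136, -0.3396,  0.0276]), np.float64(0.002))
orange top [ 0.515 -0.347] 851 top z 0.1127 rimfit (array([ 0.5106, -0.3397,  0.0275]), np.float64(0.001)) all (array([ 0.5101, -0.3389,  0.0275]), np.float64(0.0012))
red scene [ 0.374 -0.307] 797 top z 0.1119 rimfit (array([ 0.3768, -0.3003,  0.0275]), np.float64(0.002
[... 567 characters left out ...]
owl scene [ 0.724 -0.084] 799 top z 0.0417 rimfit (array([ 0.7249, -0.0835,  0.0501]), np.float64(0.0008)) all (array([ 0.7237, -0.0836,  0.0405]), np.float64(0.0097))
bowl top [ 0.724 -0.084] 1114 top z 0.037 rimfit (array([ 0.7238, -0.0841,  0.0489]), np.float64(0.0012)) all (array([ 0.7258, -0.0846,  0.0383]), np.float64(0.0095))
scene black 595 flange z 0.008729310416066782 (array([ 0.5174, -0.0149,  0.0384]), np.float64(0.0007))
 blue 149 [ 0.5184 -0.0143  0.0712] 0.1057 [ 0.51704854 -0.01663309  0.06825571]
top black 649 flange z 0.008077459759207024 (array([ 0.5134, -0.0184,  0.0385]), np.float64(0.0005))
 blue 278 [ 0.5135 -0.0177  0.0808] 0.1055 [ 0.51431008 -0.01716177  0.06790409]
```

Heights (0.112, 0.008 and 0.105) and radii match the text. Flask ≈ (0.4665, −0.248), base ≈ (0.5155, −0.017). I'll turn the gripper so its fingers straddle the gaps between the decoys (yaw ≈ 1.27).

Emit:
{"method": "apply_moves", "body": {"plan": [0, 0, 0, -0.135, 0, 0, 0, -0.135, 0, 0, 0, -0.135, 0, 0, 0, -0.135, 0, 0, 0, -0.135, 0, 0, 0, -0.135], "hand": 1, "squeeze": 40}}

```text
time_s: 0.7
ee_pos: [0.244, -0.4927, 0.2051]
eef_rot: [-3.141, -0.001, 1.275]
force: [0.5, -0.6, -1.2]
grip_width: 0.094
grip_force: 0.0
```

```bash
cat > go.py <<'E'
from h import *
from scipy.spatial.transform import Rotation as Ro
import sys
o=monitor.get_obs(); R=Ro.from_euler('xyz',o['eef_rot']).as_matrix()
t=np.array([float(a) for a in sys.argv[1:4]])
print(o['time_s'],o['ee_pos'].round(4),o['eef_rot'].round(4),'shift mm',(R.T@(t-o['ee_pos'])*1000).round(1),'force',o['force'].round(2),o['grip_width'])
E
python3 go.py .4665 -.248 .205
```

```text
0.7 [ 0.244  -0.4927  0.2051] [-3.1411e+00 -6.0000e-04  1.2754e+00] shift mm [2.989e+02 1.416e+02 2.000e-01] force [ 0.49 -0.63 -1.15] 0.09402043299249983
```

Emit:
{"method": "apply_moves", "body": {"plan": [30, 14, 0, 0, 30, 14, 0, 0, 30, 14, 0, 0, 30, 14, 0, 0, 30, 14, 0, 0, 30, 14, 0, 0, 30, 14, 0, 0, 30, 14, 0, 0, 30, 14, 0, 0, 29, 15.5, 0, 0, 0, 0, 0, 0, 0, 0, 0, 0]}}

```text
time_s: 1.9
ee_pos: [0.4678, -0.249, 0.2051]
eef_rot: [-3.141, -0.0, 1.271]
force: [-0.4, 0.7, -0.1]
grip_width: 0.0941
grip_force: 0.0
```

```bash
python3 go.py .4665 -.248 .056
```

```text
1.9 [ 0.4678 -0.249   0.2051] [-3.1408 -0.      1.2711] shift mm [  0.5  -1.5 149.1] force [-0.44  0.66 -0.12] 0.09411171232483576
```

Emit:
{"method": "apply_moves", "body": {"plan": [0.5, -1.5, 20, 0, 0, 0, 20, 0, 0, 0, 20, 0, 0, 0, 20, 0, 0, 0, 20, 0, 0, 0, 20, 0, 0, 0, 15, 0, 0, 0, 10, 0, 0, 0, 4, 0, 0, 0, 0, 0, 0, 0, 0, 0]}}

```text
time_s: 3.0
ee_pos: [0.4667, -0.2487, 0.0571]
eef_rot: [3.141, 0.0, 1.27]
force: [-0.2, -0.3, 0.9]
grip_width: 0.0938
grip_force: 0.0
```

Emit:
{"method": "apply_moves", "body": {"plan": [0, 0, 0, 0, 0, 0, 0, 0, 0, 0, 0, 0, 0, 0, 0, 0, 0, 0, 0, 0, 0, 0, 0, 0, 0, 0, 0, 0, 0, 0, 0, 0, 0, 0, 0, 0, 0, 0, 0, 0], "hand": -1, "squeeze": 40}}

```text
time_s: 4.0
ee_pos: [0.4666, -0.2483, 0.0565]
eef_rot: [-3.142, -0.0, 1.27]
force: [-2.6, 1.0, 2.3]
grip_width: 0.0585
grip_force: 40.0
```

```bash
python3 - <<'E'
from m import *
for n in('scene','top'):
    c=snap(n); W=cloud(c); m=near(W,.4665,-.248,.045)
    q=W[m&(W[...,2]>.105)&(W[...,2]<.118)]; print(n,len(q),circ(q[:,:2]))
    q=W[m&(W[...,2]>.012)&(W[...,2]<.1)]; print(n,len(q),circ(q[:,:2]))
    cv2.imwrite(f'pics/{n}1.png',c['image'][...,::-1])
E
python3 go.py .4665 -.248 .056
```

```text
scene 166 (array([ 0.4694, -0.2484,  0.029 ]), np.float64(0.005))
scene 812 (array([ 0.4681, -0.2486,  0.0286]), np.float64(0.0039))
4.1 [ 0.4665 -0.2483  0.0565] [-3.1415 -0.      1.2698] shift mm [ 0.3 -0.1  0.5] force [-1.39  0.29  1.99] 0.05817646731976446m.py:5: RuntimeWarning: Mean of empty slice.
  r=least_squares(f,[*p.mean(0),.03],loss='soft_l1',f_scale=.002); return r.x.round(4),np.sqrt(np.mean(r.fun**2)).round(4)
  ret = um.true_divide(
Traceback (most recent call last):
  File "m.py", line 5, in circ
    r=least_squares(f,[*p.mean(0),.03],loss='soft_l1',f_scale=.002); return r.x.round(4),np.sqrt(np.mean(r.fun**2)).round(4)
ValueError: Initial guess is outside of provided bounds
```

Gripped at 58 mm, as expected. Lift by 125 mm.

Emit:
{"method": "apply_moves", "body": {"plan": [0, 0, -2, 0, 0, 0, -5, 0, 0, 0, -10, 0, 0, 0, -15, 0, 0, 0, -20, 0, 0, 0, -20, 0, 0, 0, -20, 0, 0, 0, -15, 0, 0, 0, -10, 0, 0, 0, -5, 0, 0, 0, -3, 0, 0, 0, 0, 0, 0, 0, 0, 0]}}

```text
time_s: 5.4
ee_pos: [0.4664, -0.2482, 0.1809]
eef_rot: [-3.141, -0.0, 1.27]
force: [1.1, 0.9, -4.2]
grip_width: 0.0584
grip_force: 40.0
```

```bash
python3 go.py .515 -.017 .18; python3 - <<'E'
from m import *
o=monitor.get_obs()['ee_pos']
for n in('scene','top'):
    c=snap(n); W=cloud(c); hsv=cv2.cvtColor(c['image'],cv2.COLOR_RGB2HSV)
    k=near(W,o[0],o[1],.05)&(W[...,2]>.1)&(W[...,2]<.26)&(hsv[...,1]<60)
    q=W[k]; print(n,len(q),np.histogram(q[:,2],bins=np.arange(.1,.27,.01))[0])
    if len(q)>50:
        for a,b in((.125,.16),(.2,.235)):
            s=q[(q[:,2]>a)&(q[:,2]<b)]
            if len(s)>20: print(a,circ(s[:,:2]))
    cv2.imwrite(f'pics/{n}2.png',cv2.resize(c['image'][100:340,200:520],(640,480))[...,::-1])
E
```

```text
5.4 [ 0.4664 -0.2482  0.1809] [-3.1406e+00 -2.0000e-04  1.2698e+00] shift mm [235.3 -22.1   0.9] force [ 1.07  0.86 -4.18] 0.058355049489709494
scene 1396 [  0   0  32  75  78  72  82  74 101 118 127 174 205 164  42  52]
0.125 (array([ 0.4677, -0.2483,  0.0281]), np.float64(0.0019))
0.2 (array([ 0.4684, -0.2477,  0.0285]), np.float64(0.0047))
top 26 [0 0 0 1 6 7 6 5 1 0 0 0 0 0 0 0]
```

View pics/scene2.png

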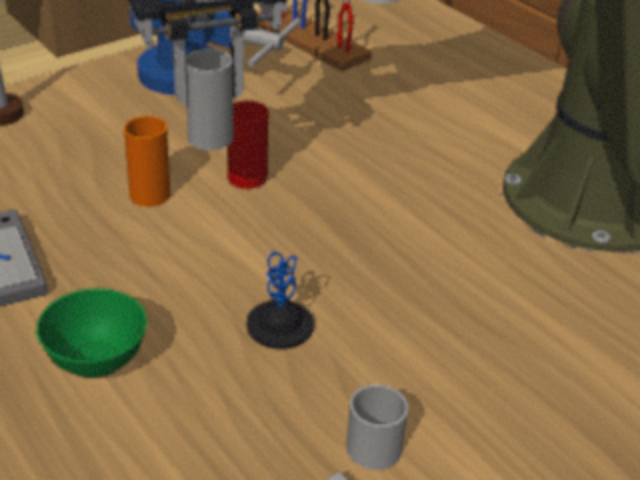

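The flask hangs upright in the fingers at crop (210,100), with the tree clear at (282,300). Next I refine the base position from the flange outline in both views before carrying.

```bash
cat > base.py <<'E'
from m import *
def outline(c,p=(.5155,-.017)):
    hsv=cv2.cvtColor(c['image'],cv2.COLOR_RGB2HSV); W=cloud(c)
    # dark AND unsaturated (wood shadow keeps saturation) near base
    k=((hsv[...,2]<75)&near(W,*p,.055)&(W[...,2]<.04)).astype(np.uint8)
    uv=cv2.convexHull(max(cv2.findContours(k,0,1)[0],key=cv2.contourArea))[:,0].astype(float)
    cam=(-c['R'].T@c['t'])[:2]; d=np.array(p)-cam; d/=np.linalg.norm(d)
    pts=[]
    for u,v in uv:
        a=ray(c,u,v,.008); b=ray(c,u,v,0.)
        s=(a[:2]-p)@d            # far half: top edge; near half: mostly lower edge
        pts.append(a[:2] if s>0 else (b[:2] if s<-.02 else (a[:2]+b[:2])/2))
    return circ(np.array(pts)),k.sum()
if __name__=='__main__':
    for n in('scene','top'):
        print(n,outline(dict(np.load(n+'0.npz'))))
        c=dict(np.load(n+'0.npz')); W=cloud(c)
        m=near(W,.5155,-.017,.05)
        for lo,hi in((.0045,.03),(.006,.03)):
            q=W[m&(W[...,2]>lo)&(W[...,2]<hi)]; h=cv2.convexHull(q[:,:2].astype(np.float32))[:,0]
            print(lo,len(q),circ(h.astype(float)),q[:,:2].mean(0))
        q=W[m&(W[...,2]>.014)&(W[...,2]<.031)]; print('spigot',len(q),circ(cv2.convexHull(q[:,:2].astype(np.float32))[:,0].astype(float)))
E
python3 base.py
```

```text
scene ((array([ 0.5147, -0.0173,  0.0381]), np.float64(0.0004)), np.uint64(625))
0.0045 549 (array([ 0.5156, -0.017 ,  0.0409]), np.float64(0.0014)) [ 0.52350445 -0.00719486]
0.006 527 (array([ 0.5162, -0.0175,  0.0403]), np.float64(0.0009)) [ 0.52350051 -0.00796745]
spigot 207 (array([ 0.5167, -0.0157,  0.0243]), np.float64(0.0011))
top ((array([ 0.5135, -0.0186,  0.0397]), np.float64(0.0006)), np.uint64(711))
0.0045 675 (array([ 0.5165, -0.0129,  0.046 ]), np.float64(0.0024)) [ 0.50952879 -0.01767746]
0.006 612 (array([ 0.5136, -0.0171,  0.04  ]), np.float64(0.0034)) [ 0.50888891 -0.01728956]
spigot 167 (array([ 0.5134, -0.0177,  0.0241]), np.float64(0.0003))
```

Both views agree: the base is at (0.515, −0.017), a shift of about (48.5, 231) mm from the flask.

Emit:
{"method": "apply_moves", "body": {"plan": [6, -0.5, 0, 0, 15, -1.4, 0, 0, 20, -2, 0, 0, 22, -2, 0, 0, 22, -2, 0, 0, 22, -2, 0, 0, 22, -2, 0, 0, 22, -2, 0, 0, 22, -2, 0, 0, 20, -2, 0, 0, 18, -2, 0, 0, 12, -1.2, 0, 0, 8, -0.6, 0, 0, 4, -0.4, 0, 0, 0, 0, 0, 0, 0, 0, 0, 0, 0, 0, 0, 0]}}

```text
time_s: 7.2
ee_pos: [0.5151, -0.0178, 0.1814]
eef_rot: [-3.142, 0.0, 1.269]
force: [0.9, -0.5, -4.9]
grip_width: 0.0586
grip_force: 40.0
```

```bash
python3 go.py .515 -.017 .18; python3 - <<'E'
from base import *
o=monitor.get_obs()['ee_pos']
c=snap('scene'); W=cloud(c); hsv=cv2.cvtColor(c['image'],cv2.COLOR_RGB2HSV)
q=W[near(W,o[0],o[1],.05)&(W[...,2]>.12)&(W[...,2]<.165)&(hsv[...,1]<60)]
for a,b in((.12,.14),(.14,.165)):
    s=q[(q[:,2]>a)&(q[:,2]<b)];print('flask',len(s),circ(s[:,:2]))
print('min z',q[:,2].min())
m=near(W,.5155,-.017,.05)
print(outline(c))
q=W[m&(W[...,2]>.014)&(W[...,2]<.031)]; print('spigot',len(q),circ(cv2.convexHull(q[:,:2].astype(np.float32))[:,0].astype(float)))
q=W[m&(W[...,2]>.006)&(W[...,2]<.03)]; print(circ(cv2.convexHull(q[:,:2].astype(np.float32))[:,0].astype(float)))
cv2.imwrite('pics/scene3.png',cv2.resize(c['image'][140:300,230:450],(800,582),interpolation=cv2.INTER_CUBIC)[...,::-1])
E
```

```text
7.2 [ 0.5151 -0.0178  0.1814] [-3.1416e+00  1.0000e-04  1.2691e+00] shift mm [ 0.8 -0.3  1.4] force [ 0.9  -0.51 -4.92] 0.058550456236382
flask 124 (array([ 0.5161, -0.0185,  0.0284]), np.float64(0.0015))
flask 232 (array([ 0.5163, -0.0183,  0.0283]), np.float64(0.0013))
min z 0.1239570290370696
((array([ 0.5148, -0.0173,  0.0381]), np.float64(0.0005)), np.uint64(625))
spigot 210 (array([ 0.5186, -0.0146,  0.0235]), np.float64(0.0014))
(array([ 0.5167, -0.0171,  0.0403]), np.float64(0.001))
```

View pics/scene3.png

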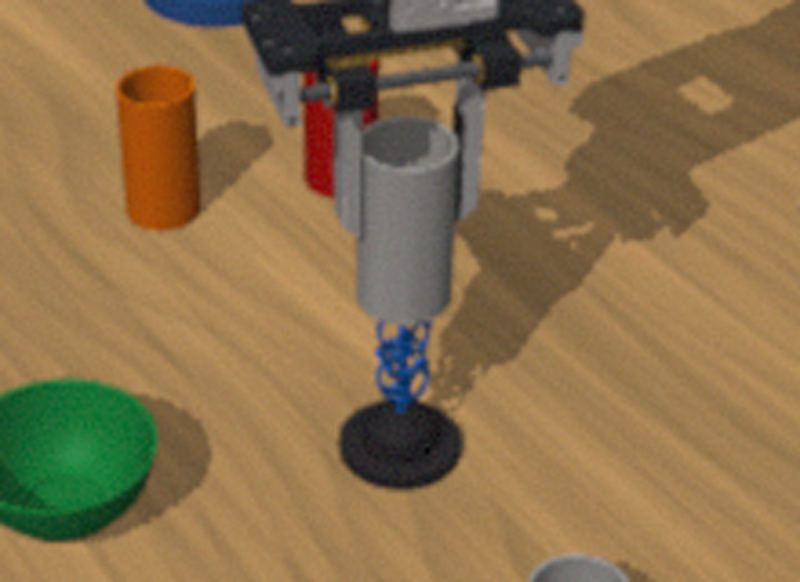

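The flask (crop col 405) hangs centred over the tree and base (crop (401,445)), with an offset of about 1 mm. I correct that and lower it in stages.

Emit:
{"method": "apply_moves", "body": {"plan": [1, 0, 0, 0, 0, 0, 2, 0, 0, 0, 4, 0, 0, 0, 6, 0, 0, 0, 6, 0, 0, 0, 6, 0, 0, 0, 6, 0, 0, 0, 6, 0, 0, 0, 6, 0, 0, 0, 6, 0, 0, 0, 6, 0, 0, 0, 6, 0, 0, 0, 6, 0, 0, 0, 6, 0, 0, 0, 6, 0, 0, 0, 4, 0, 0, 0, 2, 0, 0, 0, 0, 0, 0, 0, 0, 0]}}

```text
time_s: 9.15
ee_pos: [0.5156, -0.0164, 0.0977]
eef_rot: [3.141, -0.0, 1.27]
force: [0.6, 0.3, -4.5]
grip_width: 0.0583
grip_force: 40.0
```

```bash
python3 go.py .515 -.017 .064; python3 - <<'E'
from base import *
o=monitor.get_obs()['ee_pos']
c=snap('scene'); W=cloud(c); hsv=cv2.cvtColor(c['image'],cv2.COLOR_RGB2HSV)
q=W[near(W,o[0],o[1],.05)&(W[...,2]>.045)&(W[...,2]<.12)&(hsv[...,1]<60)&(hsv[...,2]>80)]
for a,b in((.045,.065),(.06,.08)):
    s=q[(q[:,2]>a)&(q[:,2]<b)];print('flask',len(s),circ(s[:,:2]))
print('min z',np.percentile(q[:,2],1))
q=W[near(W,.5155,-.017,.05)&(W[...,2]>.006)&(W[...,2]<.03)]; print(len(q),circ(cv2.convexHull(q[:,:2].astype(np.float32))[:,0].astype(float)))
print(outline(c))
im=c['image'].astype(int)
# left/right edges per row: flask vs flange, in px
L=cv2.resize(c['image'][160:300,260:420],(800,700)[:1]+(600,),interpolation=cv2.INTER_CUBIC)
cv2.imwrite('pics/scene4.png',L[...,::-1])
E
```

```text
9.15 [ 0.5156 -0.0164  0.0977] [ 3.1412e+00 -1.0000e-04  1.2698e+00] shift mm [-0.7 -0.4 33.7] force [ 0.64  0.3  -4.55] 0.05828892053990841
flask 158 (array([ 0.5163, -0.0171,  0.0288]), np.float64(0.0013))
flask 161 (array([ 0.5163, -0.0175,  0.029 ]), np.float64(0.0013))
min z 0.04597056989156062
459 (array([ 0.5168, -0.0164,  0.0401]), np.float64(0.0008))
((array([ 0.5148, -0.0173,  0.0381]), np.float64(0.0004)), np.uint64(489))
```

View pics/scene4.png

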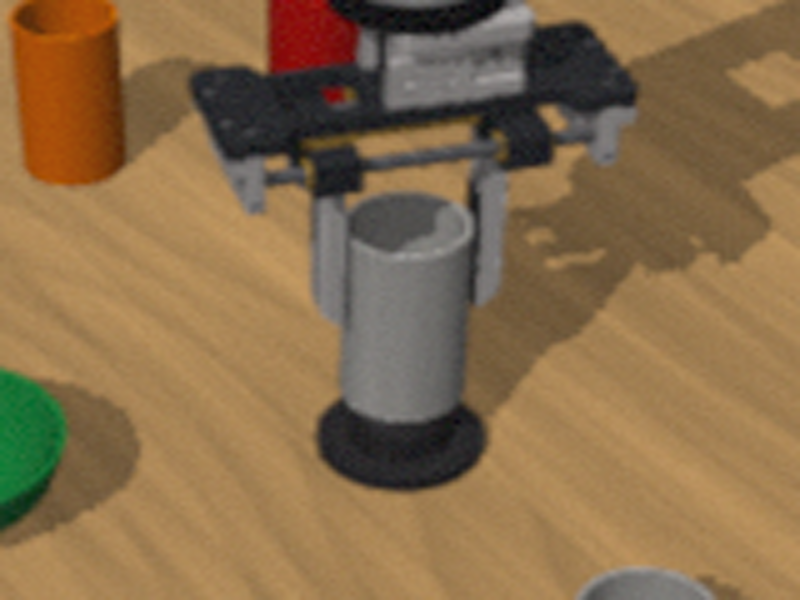

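The flask (bottom edge near (404,400)) is centred over the base (402,440) with no contact force. It has 33 mm left to go, so I continue slowly.

Emit:
{"method": "apply_moves", "body": {"plan": [0, 0, 2, 0, 0, 0, 2, 0, 0, 0, 2, 0, 0, 0, 2, 0, 0, 0, 1, 0, 0, 0, 1, 0, 0, 0, 1, 0, 0, 0, 1, 0, 0, 0, 1, 0, 0, 0, 1, 0, 0, 0, 1, 0, 0, 0, 1, 0, 0, 0, 1, 0, 0, 0, 1, 0, 0, 0, 1, 0, 0, 0, 0, 0]}}

```text
time_s: 10.8
ee_pos: [0.5153, -0.0164, 0.0783]
eef_rot: [-3.141, 0.0, 1.27]
force: [0.2, -0.4, -4.4]
grip_width: 0.0584
grip_force: 40.0
```

Emit:
{"method": "apply_moves", "body": {"plan": [0, 0, 1, 0, 0, 0, 1, 0, 0, 0, 1, 0, 0, 0, 1, 0, 0, 0, 1, 0, 0, 0, 1, 0, 0, 0, 1, 0, 0, 0, 1, 0, 0, 0, 1, 0, 0, 0, 1, 0, 0, 0, 1, 0, 0, 0, 0, 0]}}

```text
time_s: 12.0
ee_pos: [0.5154, -0.0164, 0.0673]
eef_rot: [-3.141, 0.0, 1.27]
force: [0.0, -0.1, -4.9]
grip_width: 0.0585
grip_force: 40.0
```

Emit:
{"method": "apply_moves", "body": {"plan": [0, 0, 0.5, 0, 0, 0, 0.5, 0, 0, 0, 0.5, 0, 0, 0, 0.5, 0, 0, 0, 0.5, 0, 0, 0, 0.5, 0, 0, 0, 0, 0, 0, 0, 0, 0]}}

```text
time_s: 12.8
ee_pos: [0.5154, -0.0164, 0.0645]
eef_rot: [3.142, -0.0, 1.27]
force: [-0.7, 1.1, -2.2]
grip_width: 0.0585
grip_force: 40.0
```

Emit:
{"method": "apply_moves", "body": {"plan": [0, 0, 0.5, 0, 0, 0, 0.5, 0, 0, 0, 0, 0, 0, 0, 0, 0]}}

```text
time_s: 13.2
ee_pos: [0.5155, -0.0163, 0.0644]
eef_rot: [3.141, -0.0, 1.27]
force: [-7.2, 1.5, 11.3]
grip_width: 0.0585
grip_force: 40.0
```

Force rises at TCP 0.0644, which puts the flask bottom at 0.008: it is seated. Release.

Emit:
{"method": "apply_moves", "body": {"plan": [0, 0, 0, 0, 0, 0, 0, 0, 0, 0, 0, 0, 0, 0, 0, 0, 0, 0, 0, 0, 0, 0, 0, 0], "hand": 0.6}}

```text
time_s: 13.8
ee_pos: [0.5154, -0.0164, 0.0634]
eef_rot: [-3.142, 0.0, 1.27]
force: [-0.4, 0.9, 0.3]
grip_width: 0.0753
grip_force: 0.0
```

```bash
python3 go.py .515 -.017 .064; python3 - <<'E'
from base import *
c=snap('scene'); W=cloud(c); hsv=cv2.cvtColor(c['image'],cv2.COLOR_RGB2HSV)
q=W[near(W,.5155,-.017,.05)&(W[...,2]>.012)&(W[...,2]<.13)&(hsv[...,1]<60)&(hsv[...,2]>80)]
for a,b in((.02,.05),(.05,.09)):
    s=q[(q[:,2]>a)&(q[:,2]<b)];print('flask',len(s),circ(s[:,:2]))
print('z',np.percentile(q[:,2],[0,99]))
E
```

```text
13.8 [ 0.5154 -0.0164  0.0634] [-3.1415  0.      1.2698] shift mm [-0.7 -0.2 -0.6] force [-0.4   0.89  0.3 ] 0.0753463423140092
flask 221 (array([ 0.5164, -0.0173,  0.0286]), np.float64(0.0014))
flask 390 (array([ 0.5105, -0.0237,  0.0368]), np.float64(0.006))
z [0.01206255 0.12618647]
```

Released with zero force. Retreat straight up (90 mm, then more).

Emit:
{"method": "apply_moves", "body": {"plan": [0, 0, -3, 0, 0, 0, -8, 0, 0, 0, -15, 0, 0, 0, -20, 0, 0, 0, -20, 0, 0, 0, -20, 0, 0, 0, -20, 0, 0, 0, -20, 0, 0, 0, -20, 0, 0, 0, -10, 0, 0, 0, 0, 0, 0, 0, 0, 0], "hand": 0.7}}

```text
time_s: 15.05
ee_pos: [0.5152, -0.0164, 0.2188]
eef_rot: [-3.141, 0.0, 1.27]
force: [-0.1, -0.7, -0.8]
grip_width: 0.0794
grip_force: 0.0
```

```bash
python3 go.py .515 -.017 .2; python3 - <<'E'
from base import *
c=snap('scene'); W=cloud(c); hsv=cv2.cvtColor(c['image'],cv2.COLOR_RGB2HSV)
q=W[near(W,.5155,-.017,.05)&(W[...,2]>.012)&(W[...,2]<.13)&(hsv[...,1]<60)&(hsv[...,2]>80)]
for a,b in((.02,.05),(.05,.08),(.08,.11)):
    s=q[(q[:,2]>a)&(q[:,2]<b)];print('flask',len(s),circ(s[:,:2]))
print('z',np.percentile(q[:,2],[0,99]))
q=W[near(W,.5155,-.017,.05)&(W[...,2]>.006)&(W[...,2]<.01)]; print(len(q),circ(cv2.convexHull(q[:,:2].astype(np.float32))[:,0].astype(float)))
print(outline(c))
cv2.imwrite('pics/scene5.png',c['image'][...,::-1])
E
```

```text
15.05 [ 0.5152 -0.0164  0.2188] [-3.1409e+00  1.0000e-04  1.2698e+00] shift mm [-0.7  0.  18.8] force [-0.08 -0.71 -0.78] 0.07937591357998018
flask 228 (array([ 0.5161, -0.0172,  0.0288]), np.float64(0.0014))
flask 227 (array([ 0.5161, -0.0173,  0.0288]), np.float64(0.0012))
flask 381 (array([ 0.5172, -0.0163,  0.0276]), np.float64(0.0017))
z [0.01209997 0.11977341]
194 (array([ 0.5167, -0.0169,  0.0399]), np.float64(0.0006))
((array([ 0.5149, -0.0172,  0.038 ]), np.float64(0.0005)), np.uint64(248))
```

View pics/scene5.png

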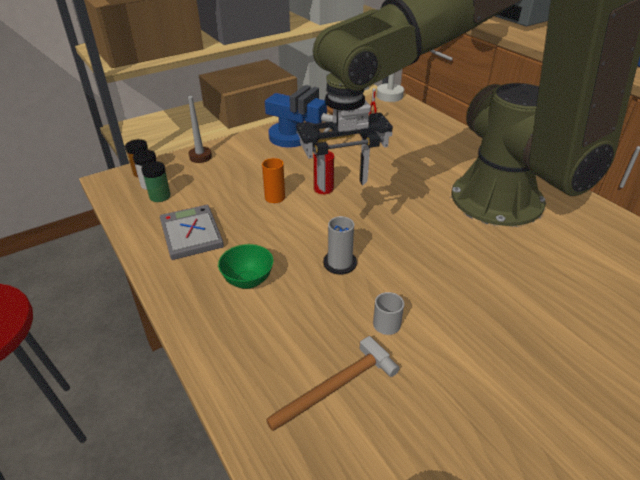

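The flask stands upright and seated over the tree on its base at (341,245). Its top is at 0.12 m, which matches 118 mm, and it is coaxial within about 1 mm. Nothing else has moved.

```bash
python3 -c "
from station import ctrl
print(ctrl.hand_in())"
```

```text
the job is handed in; nothing more can be done
None
```

The tall flask is seated upright on the sprue base over the wax tree, lowered by hand and let go. The other objects look undisturbed, and I handed the job in at about 15 s; no verdict came back.

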